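# Bring the check plate under the firmness tester's needle

## Robot

A 7-joint arm with a two-finger parallel gripper is mounted at the origin on a cart in front of the work surface, level with it; the furniture and walls round the work are solid. World frame = base frame: x ahead of the robot, y to its left, z up, the work surface at z = 0. Lengths are in m, angles in rad, forces in N, time in s.
With the tool pointing down it reaches from about 0.4 to 0.875 m from the base axis. Payload 19.3 kg.
Tool frame: the origin (TCP) lies at the very end of the fingers, on their centre line; the grasp point (between the pads) lies 19 mm behind it; y points along the fingers, x is the direction in which the jaws open and shut, and the axes are right-handed (so a half turn about y gives the same grasp; the last joint's range is limited). The gripper opens to 85 mm and grips with 20 to 120 N. Pads are 22 mm wide; open, the fingers measure 114 mm over their backs; the gripper's body (76 mm by 85 mm) begins 54 mm behind the grasp point. The pads swing forward as they close: fully open they stand 13 mm farther back than shut.
Start: joints at [1.231, 0.521, -0.036, 1.599, 0.021, 1.021, -0.113], TCP at [0.167, -0.602, 0.231] pointing down, gripper open.
Joint ranges: [-2.91, 2.91], [-0.3, 2.13], [-1.5, 1.42], [0.17, 2.43], [-1.26, 4.41], [0.16, 1.93], [-2.52, 2.52]. Speed limits (rad/s): [1.89, 1.89, 2.39, 2.39, 3.01, 3.01, 3.01].

## Interface

Orientations are given as a rotation vector (axis times angle).
In Python, from station import monitor, viewer, workorder, spotter gives the robot as it stands.
- The arm moves only by the tool play_rows, never from a script. Its arguments are lists of equal length, an entry for each row: "offset": the shift along the tool's x, y, z in m, a list of three; "yaw": the turn about the tool's y in degrees; "grip": the closure, from -1 (fully open) to 1 (shut). In form: {"offset": [[x, y, z], ...], "yaw": [yaw, ...], "grip": [grip, ...]}. A call has exactly 5 rows; each row shifts and turns the commanded pose from where the row before left it, along the tool's axes as they then stand; what a row does not reach is not made up. A row lasts 1/10 s, in which the tool goes at most 50 mm and 8.59 degrees, less where a joint would pass 70% of its speed; a pose out of reach is approached as far as the arm can. A call is refused whole if a number of a shift passes 0.05 or a number of a turn 8.59, either way. A call with a gripper value outside its range is refused whole. The fingers move at their own pace and stop on an object; "newtons" is the grip in N (left out, the last holds). Time passes only in rows, so rows that do not move let the fingers close, or fill a call up. It gives the time, the measured TCP pose, the force and the opening at its end, in the units of the state.
- monitor.get_state(): the state, without advancing time (a new reading comes with each control period).
- viewer.camera(name): name is "scene" or "top"; returns the picture (480x640x3 uint8, red, green, blue); there is no depth.
- viewer.calibration(name): a dict with "fx", "fy", "cx", "cy" (pixels), "rvec" (rotation vector, rad) and "tvec" (3), from world to camera coordinates, as OpenCV has them. Camera axes: x right, y down, z forward; pixel columns grow to the right and rows downward; lengths in m; the calibration is good to about 2 mm. A picture is of the moment at which its call begins. calibration takes no time and is no camera call.
- workorder.hand_in(): hands the job in, once; it reports no verdict.
Trained networks look in the newest picture that a camera, given by its name, has taken for a name from the list of things; names that differ only in an ending like _2 or _b are one class to them, and where a whole thing is asked for, a point or a joint stands for the part that bears it (a point fixed in the world has none). Each returns a list of dicts, best first, with "confidence" (0 to 1); they miss things now and then, are a little off and sometimes report something else, mostly with a low value. They report only what shows in the picture. A call takes as long as a camera call.
- spotter.cut_out(name, camera): "pixels" (480x640 bool, what is visible of it).
- spotter.tip_of(name, camera): "centre" ([x, y, z] in m, in world coordinates, good to about 4 mm: a listed point, or the origin of a listed thing).
The state is a dict: "t": time; "q": joint angles; "joint_vel": joint speeds; "effort": joint torques, N m; "tcp_pos": TCP position; "eef_rot": TCP orientation; "wrist_force": force on the tool from outside, world axes, zero at the start; "moment": the same for the moment, N m; "grip_width": opening from 0.0 (shut) to 1.0 (fully open).
Only numpy, scipy, OpenCV 4.12 (cv2) and the standard library are available. Lean on these libraries where they do the work, as an engineer would, in place of code of your own. Each camera call takes 0.05 s, during which the arm holds its last target.

## Task

The firmness tester is due for its check: take the plate with the round rubber pad by its upright grip and slide it, flat on the table, until the small ring in the middle of its pad lies right below the needle tip, then let go. Do not lift the plate off the table or bump the tester, and leave the plate with the square pad where it is.

Things in the scene. Friction and masses are not known exactly. Their poses are not given: they have to be found in the camera images.
- round_pad_plate: Loose flat steel plate to move, 220 x 80 x 6 mm, 0.25 to 0.49 kg. Origin: centre of its underside; x along its length, z up. Upright black grip block, 44 mm long (x), 16 mm thick (y), centred at x = -85, y = 0 mm, from 6 to 51 mm above the table. Round black rubber pad, 56 mm across, top 12 mm above the table, centred at x = +70, y = 0 mm.
- spot (a point): Centre of the steel ring (32 mm outside, 28 mm inside, with a dot in its middle) on top of the round pad; at x = +70, y = 0, z = 12 mm in the frame of round_pad_plate.
- square_pad_plate: A second loose plate of the same size, frame and grip, but with a square black rubber pad, 52 mm wide (same ring on it). It stays where it is. Which plate lies left and which right of the tester varies.
- tester: Fixed firmness tester (white base and arm, steel column, dial). Origin: on the table exactly below the tip of its downward needle; x points away from the robot, to the column. Tip 34 mm high: plates pass freely below. 18 mm high base, 100 mm wide, begins 85 mm behind the needle (+x). Arm 150 to 182 mm high, 34 mm wide, reaches 16 mm in front of the needle; column and dial up to 242 mm high.

How it is judged:
At the end, for the whole second after the job is handed in: The plate with the round pad lies flat and at rest on the table, released, with the centre of its ring within 14 mm (horizontally) of the point straight below the needle tip (horizontal distance between spot and tester below 0.014 m and height (world z) of round_pad_plate below 0.004 m and angle between round_pad_plate's own z axis and vertical below 0.05 rad and linear speed of round_pad_plate below 0.01 m/s); the robot touches nothing.
It fails at once if the plate with the round pad is lifted more than 20 mm off the table (height (world z) of round_pad_plate above 0.02 m).
It fails at once if the tester is bumped (more than 4 N by anything) (contact force between anything else and tester above 4 N).
It fails at once if the plate with the square pad is moved more than 20 mm (distance of square_pad_plate from where it was at the start of the episode above 0.02 m).
It also fails if it takes over 35 s, if anything falls off the work surface, if the arm or the gripper's body presses on something with over 40 N, if the wrist force passes 120 N, or if a joint passes its speed limit or range.

## Working session

There is one attempt and no reset: what is moved stays moved. The work goes in short steps, Python scripts to look and compute and a tool call to move; the robot and the scene stay as the last step left them, time stands still between calls to the robot, and variables do not carry over. Pictures are saved under pics/ and viewed, and the job is handed in when it is done.

Besides the shell and the picture viewer there is one more tool, called after "Emit:" by a JSON object that holds its "fn" and its "kwargs", one argument or row to a line. play_rows: Moves the arm, as the interface text tells. Its arguments: {"type":"object","properties":{"offset":{"type":"array"},"yaw":{"type":"array"},"grip":{"type":"array"},"newtons":{"type":"number"}},"required":["offset","yaw","grip"]}

```bash
mkdir -p pics
python3 - <<'E'
from station import monitor, viewer, workorder, spotter
import cv2,numpy as np
s=monitor.get_state();print(s)
for c in("scene","top"):
    im=viewer.camera(c);cv2.imwrite(f"pics/{c}0.png",im[:,:,::-1]);print(c,viewer.calibration(c))
    for n in("round_pad_plate","spot","square_pad_plate","tester"):
        for r in spotter.tip_of(n,c)[:3]:print(c,n,r)
E
```

```text
{'t': 0.0, 'q': array([ 1.23085312,  0.52203431, -0.03630628,  1.59996352,  0.021174  ,
        1.02106577, -0.11279624]), 'joint_vel': array([-1.86805879e-03,  4.12731079e-04,  1.50420357e-05, -4.49383219e-04,
       -5.61809865e-04, -7.74933641e-04,  7.25987614e-06]), 'effort': array([ 6.98089548e-05, -9.27094173e+01,  1.98019691e+00, -3.69935381e+01,
        1.78548211e-02,  8.19649897e-03,  7.03783689e-05]), 'tcp_pos': array([ 0.16643275, -0.60211363,  0.23072923]), 'eef_rot': array([-1.32416846,  1.00891509, -1.00741354]), 'wrist_force': array([ 0.21046934, -0.76678355,  0.20647526]), 'moment': array([-0.0019382 , -0.0015304 ,  0.04521218]), 'grip_width': 0.9981239137718695}
scene {'fx': 580.0107217360397, 'fy': 580.0107217360397, 'cx': 319.35332431079854, 'cy': 235.98612157523004, 'rvec': array([ 0.86109894, -2.26724034,  1.31957121]), 'tvec': array([0.43974256, 0.22082837, 0.62542533])}
scene round_pad_plate {'centre': [0.5268, 0.2259, -0.0014], 'confidence': 0.9}
scene spot {'centre': [0.6018, 0.2312, 0.0122], 'confidence': 0.61}
scene square_pad_plate {'centre': [0.501, -0.1996, 0.0032], 'confidence': 0.89}
top {'fx': 496.83891762035023, 'fy': 496.83891762035023, 'cx': 322.05529259221805, 'cy': 232.58651076501658, 'rvec': array([ 2.16269721, -2.10824623,  0.17375662]), 'tvec': array([0.01234373, 0.54356536, 0.82230479])}
top round_pad_plate {'centre': [0.5318, 0.2302, -0.0013], 'confidence': 0.67}
top spot {'centre': [0.598, 0.2319, 0.0136], 'confidence': 0.97}
top square_pad_plate {'centre': [0.501, -0.1962, -0.0017], 'confidence': 0.81}
top tester {'centre': [0.6345, 0.0239, 0.0004], 'confidence': 0.82}
```

View pics/scene0.png

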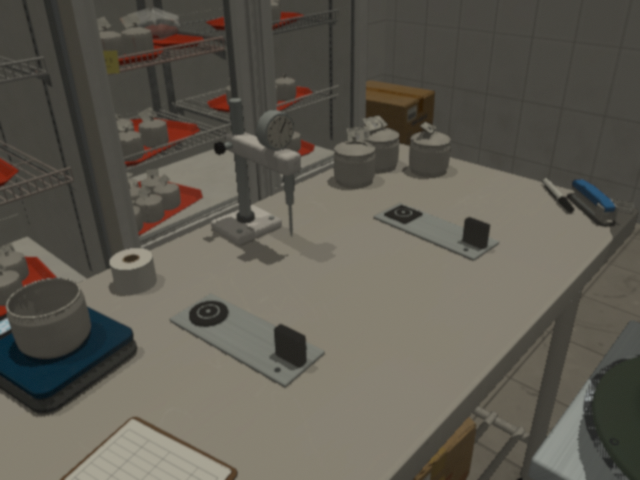

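View pics/top0.png

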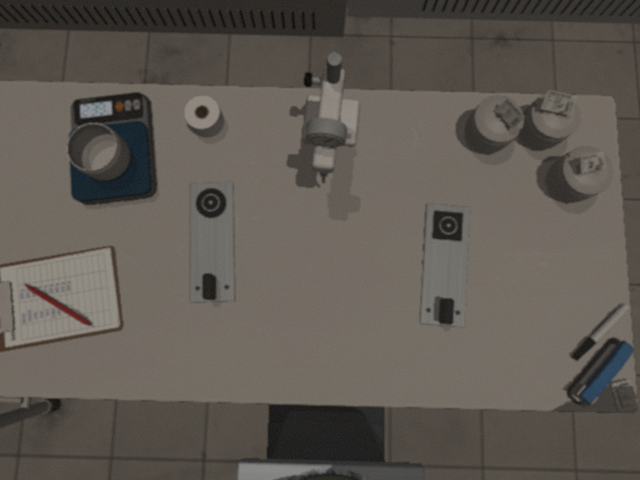

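The round-pad plate is on the left (top view: ring at (211,202), grip at about (209,287)). The square-pad plate is on the right, with its ring at (448,225). The needle tip is near (291,236) in the scene view. I'll zoom in on the details next.

```bash
cat > h.py <<'E'
from station import monitor, viewer, workorder, spotter
import cv2,numpy as np
def ray(cam,u,v,z):
    c=viewer.calibration(cam);R,_=cv2.Rodrigues(c['rvec']);t=c['tvec']
    o=-R.T@t;d=R.T@np.array([(u-c['cx'])/c['fx'],(v-c['cy'])/c['fy'],1.])
    return o+d*(z-o[2])/d[2]
def proj(cam,p):
    c=viewer.calibration(cam);R,_=cv2.Rodrigues(c['rvec']);q=R@np.array(p,float)+c['tvec']
    return c['cx']+c['fx']*q[0]/q[2],c['cy']+c['fy']*q[1]/q[2]
E
python3 - <<'E'
from h import *
a=cv2.imread('pics/scene0.png');b=cv2.imread('pics/top0.png')
o=np.hstack([cv2.resize(a[190:250,260:325],(390,360),interpolation=2),cv2.resize(b[140:220,290:360],(350,360),interpolation=2)])
cv2.imwrite('pics/z0.png',cv2.convertScaleAbs(o,alpha=1.6))
cv2.imwrite('pics/z1.png',cv2.convertScaleAbs(cv2.resize(b[170:310,180:245],None,fx=4,fy=4,interpolation=2),alpha=1.6))
print('tip scene',ray('scene',291,236,.034))
print('ring top',ray('top',211,202.5,.012),'ring scene',ray('scene',209,313,.012))
m=spotter.cut_out('round_pad_plate','top')
for r in m[:1]:
    ys,xs=np.nonzero(r['pixels']);print(r['confidence'],len(xs))
    P=np.array([ray('top',u,v,.006)[:2] for u,v in zip(xs,ys)],np.float32)
    rc=cv2.minAreaRect(P);print(rc,cv2.boxPoints(rc))
m=spotter.cut_out('square_pad_plate','top')
for r in m[:1]:
    ys,xs=np.nonzero(r['pixels'])
    P=np.array([ray('top',u,v,.006)[:2] for u,v in zip(xs,ys)],np.float32)
    print(cv2.minAreaRect(P))
for n in('tester',):
  for c in('top','scene'):
    viewer.camera(c);print(c,spotter.tip_of(n,c))
E
```

```text
tip scene [0.63380179 0.02518644 0.034     ]
ring top [0.59899624 0.23076584 0.012     ] ring scene [0.59349314 0.23269392 0.012     ]
0.66 5231Traceback (most recent call last):
  File "<stdin>", line 11, in <module>
  File "h.py", line 4, in ray
    c=viewer.calibration(cam);R,_=cv2.Rodrigues(c['rvec']);t=c['tvec']
ValueError: time passes only in moves, steps and waits
```

View pics/z0.png

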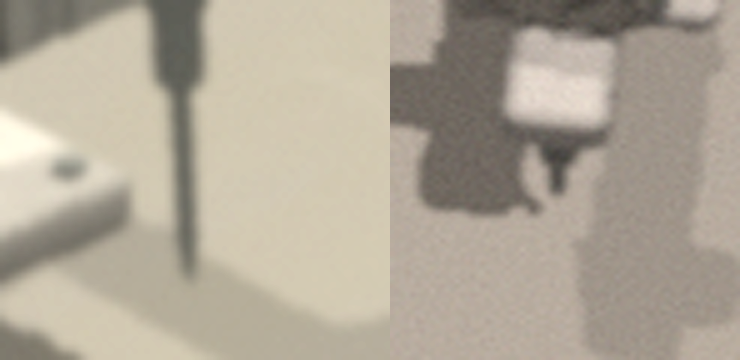

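View pics/z1.png

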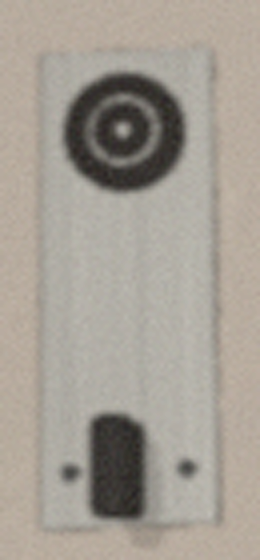

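```bash
cat > h.py <<'E'
from station import monitor, viewer, workorder, spotter
import cv2,numpy as np
C={c:viewer.calibration(c) for c in('top','scene')}
def ray(cam,u,v,z):
    c=C[cam];R,_=cv2.Rodrigues(c['rvec']);t=c['tvec']
    o=-R.T@t;d=R.T@np.array([(u-c['cx'])/c['fx'],(v-c['cy'])/c['fy'],1.])
    return o+d*(z-o[2])/d[2]
def proj(cam,p):
    c=C[cam];R,_=cv2.Rodrigues(c['rvec']);q=R@np.array(p,float)+c['tvec']
    return c['cx']+c['fx']*q[0]/q[2],c['cy']+c['fy']*q[1]/q[2]
E
python3 - <<'E'
from h import *
print('tip scene',ray('scene',291.5,236.5,.034),'tip top',ray('top',323.4,182.2,.034))
for p in [(42,52),(210,47),(218,520),(44,527)]: print('corner',ray('top',180+p[0]/4,170+p[1]/4,.006))
print('ring',ray('top',180+123/4,170+130/4,.012))
for p in [(91,418),(131,418),(143,516),(91,514)]: print('griptop',ray('top',180+p[0]/4,170+p[1]/4,.051))
m=spotter.cut_out('round_pad_plate','top')
for r in m[:1]:
    ys,xs=np.nonzero(r['pixels']);P=np.array([ray('top',u,v,.006)[:2] for u,v in zip(xs,ys)],np.float32)
    rc=cv2.minAreaRect(P);print(rc,cv2.boxPoints(rc))
s=monitor.get_state()
R,_=cv2.Rodrigues(s['eef_rot']);print(s['t'],R.round(3))
E
```

```text
tip scene [0.63196324 0.02586312 0.034     ] tip top [0.63657102 0.02614845 0.034     ]
corner [0.63630534 0.27242529 0.006     ]
corner [0.64068919 0.19475559 0.006     ]
corner [0.42364758 0.17929264 0.006     ]
corner [0.41858763 0.25660084 0.006     ]
ring [0.59898453 0.23122282 0.012     ]
griptop [0.46429322 0.22796078 0.051     ]
griptop [0.46472836 0.21089652 0.051     ]
griptop [0.42342765 0.20327896 0.051     ]
griptop [0.42370631 0.22534032 0.051     ]
((0.5306052565574646, 0.22501283884048462), (0.22083264589309692, 0.08195306360721588), 3.9329209327697754) [[0.41763842 0.25831956]
 [0.4232595  0.17655952]
 [0.6435721  0.19170612]
 [0.637951   0.27346617]]
0.6 [[ 0.267 -0.     0.964]
 [-0.964  0.     0.267]
 [-0.    -1.    -0.   ]]
```

Both cameras agree on these values:

| Item | Measured |
|---|---|
| Plate centre | (0.530, 0.226), yaw about 4° |
| Grip | about (0.445, 0.219) |
| Ring | (0.599, 0.231) |
| Needle | (0.6345, 0.0255) |

The jaw axis has to go from -74.5° to -86°, which is +11.5° of tool yaw. I'll start with that turn while moving outward.

Emit:
{"fn": "play_rows", "kwargs": {
  "offset": [
    [0,0,0.04],
    [0,0,0.04],
    [0,0,0.04],
    [-0.03,0,0.04],
    [-0.04,0,0.04]
  ],
  "yaw": [4,4,3.5,0,0],
  "grip": [-1,-1,-1,-1,-1],
  "newtons": 40
}}

```text
t: 1.1
tcp_pos: [0.3564, -0.5073, 0.2308]
eef_rot: [-1.241, 1.158, -1.158]
wrist_force: [0.7, 0.6, -0.1]
grip_width: 0.999
```

Emit:
{"fn": "play_rows", "kwargs": {
  "offset": [
    [-0.045,0,0.02],
    [-0.045,0,0.02],
    [-0.045,0,0.02],
    [-0.045,0,0],
    [-0.045,0,0]
  ],
  "yaw": [0,0,0,0,0],
  "grip": [-1,-1,-1,-1,-1]
}}

```text
t: 1.6
tcp_pos: [0.399, -0.2776, 0.2313]
eef_rot: [-1.241, 1.157, -1.158]
wrist_force: [0.5, 0.2, -0.0]
grip_width: 1.001
```

Emit:
{"fn": "play_rows", "kwargs": {
  "offset": [
    [-0.045,0,0.02],
    [-0.045,0,0.02],
    [-0.045,0,0.02],
    [-0.045,0,0.01],
    [-0.045,0,0.01]
  ],
  "yaw": [0,0,0,0,0],
  "grip": [-1,-1,-1,-1,-1]
}}

```text
t: 2.1
tcp_pos: [0.4635, -0.0477, 0.2315]
eef_rot: [-1.241, 1.158, -1.158]
wrist_force: [1.7, -0.9, -0.1]
grip_width: 1.002
```

Emit:
{"fn": "play_rows", "kwargs": {
  "offset": [
    [-0.045,0,0],
    [-0.045,0,0],
    [-0.045,0,0],
    [-0.045,0,0],
    [-0.045,0,0]
  ],
  "yaw": [0,0,0,0,0],
  "grip": [-1,-1,-1,-1,-1]
}}

```text
t: 2.6
tcp_pos: [0.4474, 0.1766, 0.2316]
eef_rot: [-1.24, 1.158, -1.159]
wrist_force: [0.5, -1.1, -0.1]
grip_width: 1.001
```

Emit:
{"fn": "play_rows", "kwargs": {
  "offset": [
    [-0.03,0,0],
    [-0.013,0,0],
    [0,0,0],
    [0,0,0],
    [0,0,0]
  ],
  "yaw": [0,0,0,0,0],
  "grip": [-1,-1,-1,-1,-1]
}}

```text
t: 3.1
tcp_pos: [0.4451, 0.2163, 0.2313]
eef_rot: [-1.241, 1.159, -1.16]
wrist_force: [0.8, 0.1, 0.1]
grip_width: 0.996
```

Run:
```python
from h import *
s=monitor.get_state();R,_=cv2.Rodrigues(s['eef_rot']);print(s['t'],s['tcp_pos'],s['q'].round(2))
print(R.round(3));d=np.array([.445,.2195,.02])-s['tcp_pos'];print('tool delta',R.T@d)
for c in('scene','top'):
    cv2.imwrite(f'pics/{c}1.png',cv2.convertScaleAbs(viewer.camera(c)[:,:,::-1],alpha=1.5))
```

```text
3.1 [0.44509993 0.21629489 0.23130847] [-0.32  0.33 -0.32  1.92  0.13  0.91 -2.2 ]
[[ 0.067  0.     0.998]
 [-0.998 -0.001  0.067]
 [ 0.001 -1.     0.   ]]
tool delta [-3.32715589e-03  2.11306578e-01  1.11640392e-04]
```

View pics/scene1.png

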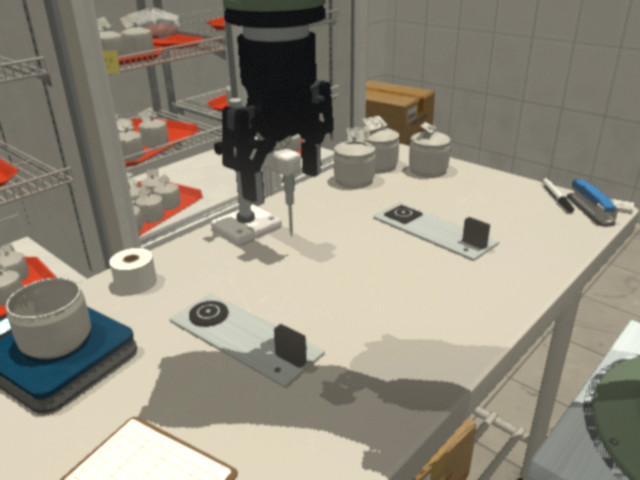

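The gripper is above the plate and clear of the tester; in the scene view the grip block is at about (291,345). I'll descend partway and check.

Emit:
{"fn": "play_rows", "kwargs": {
  "offset": [
    [-0.003,0.04,0],
    [0,0.04,0],
    [0,0.04,0],
    [0,0.02,0],
    [0,0,0]
  ],
  "yaw": [0,0,0,0,0],
  "grip": [-1,-1,-1,-1,-1]
}}

```text
t: 3.7
tcp_pos: [0.4434, 0.2195, 0.0892]
eef_rot: [-1.245, 1.16, -1.158]
wrist_force: [0.2, 0.6, 0.8]
grip_width: 0.999
```

Run:
```python
from h import *
s=monitor.get_state();R,_=cv2.Rodrigues(s['eef_rot']);print(s['t'],s['tcp_pos'])
d=np.array([.445,.2195,.018])-s['tcp_pos'];print('tool delta',R.T@d)
a=viewer.camera('scene')[180:420,130:450,::-1];cv2.imwrite('pics/scene2.png',cv2.convertScaleAbs(cv2.resize(a,None,fx=2.4,fy=2.4),alpha=1.8))
```

```text
3.7 [0.44344545 0.21949515 0.08915841]
tool delta [-2.97135449e-05  7.11520397e-02  1.82260235e-03]
```

View pics/scene2.png

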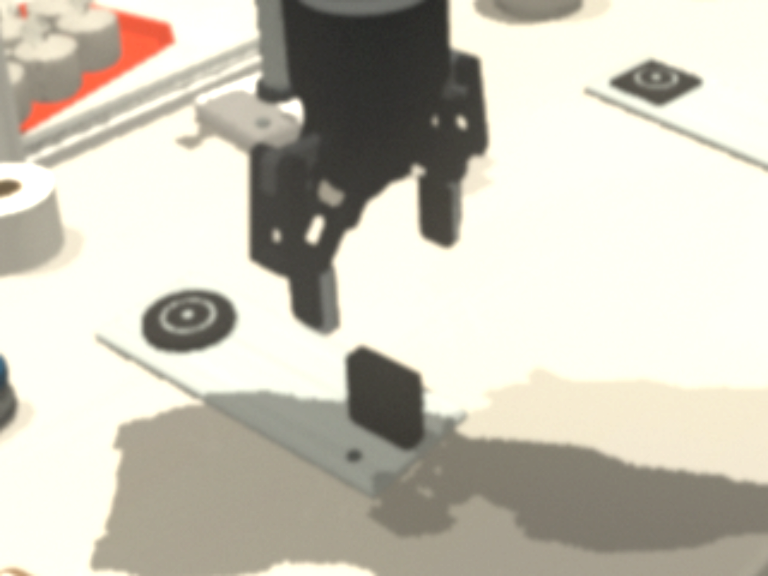

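The fingertips in the zoomed view, at (318,328) and (440,245), straddle the grip block at (385,395). I'll go down and close.

Emit:
{"fn": "play_rows", "kwargs": {
  "offset": [
    [0,0.025,0.002],
    [0,0.025,0],
    [0,0.02,0],
    [0,0,0],
    [0,0,0]
  ],
  "yaw": [0,0,0,0,0],
  "grip": [-1,-1,-1,-1,-1]
}}

```text
t: 4.25
tcp_pos: [0.4473, 0.2211, 0.0227]
eef_rot: [-1.24, 1.158, -1.159]
wrist_force: [-0.1, 0.7, 0.9]
grip_width: 0.999
```

Emit:
{"fn": "play_rows", "kwargs": {
  "offset": [
    [0,0,0],
    [0,0,0],
    [0,0,0],
    [0,0,0],
    [0,0,0]
  ],
  "yaw": [0,0,0,0,0],
  "grip": [1,1,1,1,1],
  "newtons": 40
}}

```text
t: 4.75
tcp_pos: [0.4466, 0.2209, 0.0216]
eef_rot: [-1.241, 1.158, -1.158]
wrist_force: [-0.8, -0.7, 13.6]
grip_width: 0.18
```

Emit:
{"fn": "play_rows", "kwargs": {
  "offset": [
    [0,0,0],
    [0,0,0],
    [0,0,0],
    [0,0,0],
    [0,0,0]
  ],
  "yaw": [0,0,0,0,0],
  "grip": [1,1,1,1,1]
}}

```text
t: 5.25
tcp_pos: [0.4467, 0.2209, 0.0216]
eef_rot: [-1.241, 1.158, -1.158]
wrist_force: [-0.9, -0.8, 8.2]
grip_width: 0.181
```

Run:
```python
from h import *
s=monitor.get_state();R,_=cv2.Rodrigues(s['eef_rot']);print(s['t'],s['tcp_pos'],s['grip_width'],s['wrist_force'])
cv2.imwrite('pics/top3.png',cv2.convertScaleAbs(viewer.camera('top')[:,:,::-1],alpha=1.5))
print(spotter.tip_of('spot','top')[:2])
a=viewer.camera('scene')[180:420,130:450,::-1];cv2.imwrite('pics/scene3.png',cv2.convertScaleAbs(cv2.resize(a,None,fx=2.4,fy=2.4),alpha=1.8))
print(spotter.tip_of('spot','scene')[:2])
print('tool slide',R.T@np.array([.0355,-.2055,0]))
```

```text
5.25 [0.4466518  0.22089202 0.02161145] 0.1813070498764377 [-0.92455671 -0.79387759  8.24543839]
[{'centre': [0.5984, 0.234, 0.0133], 'confidence': 0.86}]
[{'centre': [0.603, 0.2303, 0.0133], 'confidence': 0.81}]
tool slide [2.07456128e-01 6.10400394e-06 2.12709840e-02]
```

View pics/scene3.png

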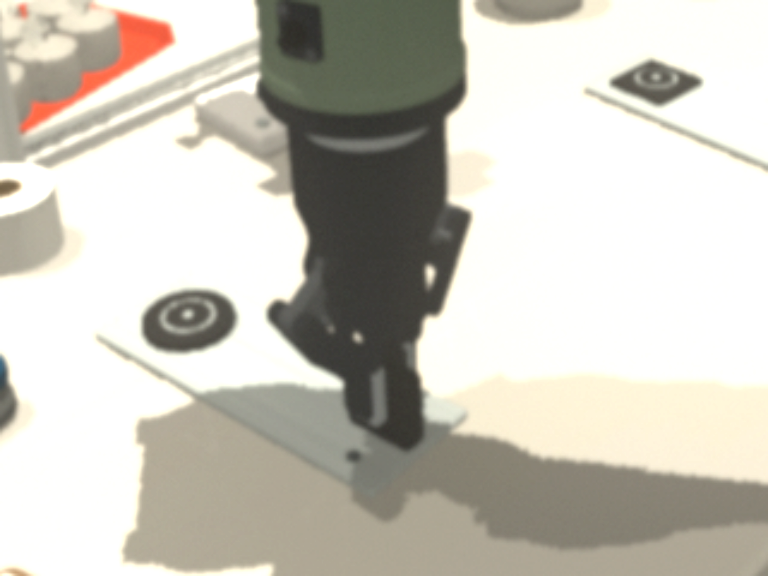

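View pics/top3.png

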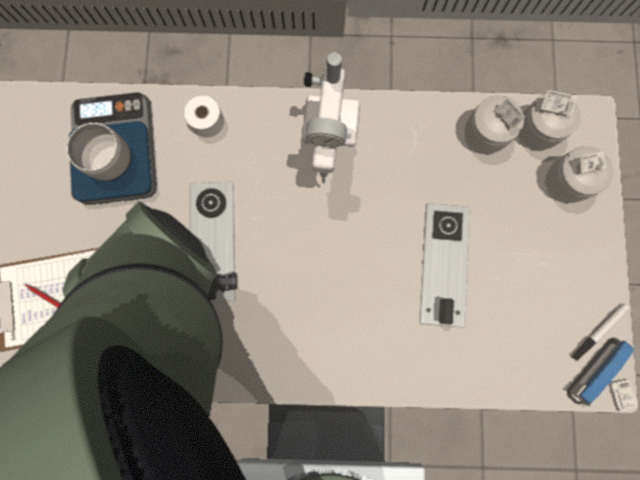

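The block is held: opening 0.18 × 85 mm ≈ 15.4 mm against the 16 mm thickness, and the ring hasn't moved. I'll slide along tool +x by about 0.206 and tool z by about 0.021, in stages.

Emit:
{"fn": "play_rows", "kwargs": {
  "offset": [
    [0.01,0,0.001],
    [0.02,0,0.002],
    [0.025,0,0.002],
    [0.025,0,0.002],
    [0.02,0,0.003]
  ],
  "yaw": [0,0,0,0,0],
  "grip": [1,1,1,1,1]
}}

```text
t: 5.95
tcp_pos: [0.4638, 0.1215, 0.0216]
eef_rot: [-1.24, 1.157, -1.157]
wrist_force: [-1.8, 5.1, 4.8]
grip_width: 0.181
```

Run:
```python
from h import *
s=monitor.get_state();print(s['t'],s['tcp_pos'],s['grip_width'],s['wrist_force'])
cv2.imwrite('pics/top4.png',cv2.convertScaleAbs(viewer.camera('top')[:,:,::-1],alpha=1.5))
print(spotter.tip_of('spot','top')[:2])
```

```text
5.95 [0.46376004 0.12148393 0.02162529] 0.18057605855116585 [-1.80927109  5.05127237  4.83192426]
[{'centre': [0.6156, 0.1347, 0.0131], 'confidence': 0.97}]
```

View pics/top4.png

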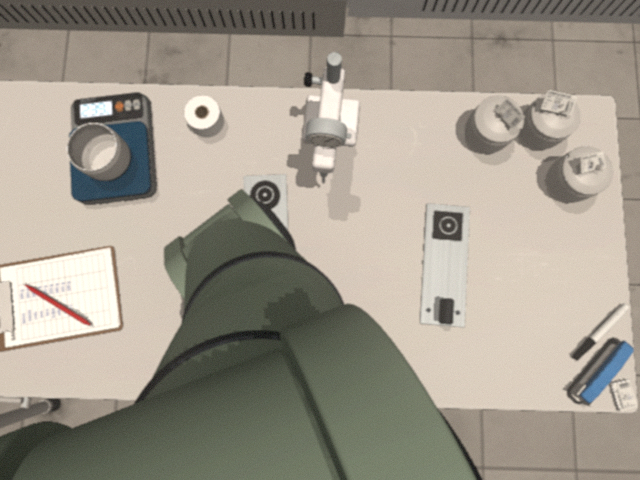

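The plate follows the gripper, with its ring now at (265,194). The wrist housing reaches forward in this view, so I'll check its clearance to the tester from the scene camera.

Run:
```python
from h import *
print('ring',ray('top',265,194,.012))
for z in(.2,.25,.3,.35,.4):print(z,ray('top',238,193,z),ray('top',285,235,z))
cv2.imwrite('pics/scene4.png',cv2.convertScaleAbs(viewer.camera('scene')[:,:,::-1],alpha=1.5))
print(spotter.tip_of('spot','scene')[:2])
```

```text
ring [0.61747679 0.13275128 0.012     ]
0.2 [0.57233201 0.14869873 0.2       ] [0.51259197 0.07843895 0.2       ]
0.25 [0.56016273 0.13974788 0.25      ] [0.50469106 0.07450809 0.25      ]
0.3 [0.54799345 0.13079703 0.3       ] [0.49679015 0.07057724 0.3       ]
0.35 [0.53582417 0.12184619 0.35      ] [0.48888923 0.06664639 0.35      ]
0.4 [0.52365489 0.11289534 0.4       ] [0.48098832 0.06271553 0.4       ]
[{'centre': [0.6189, 0.129, 0.0154], 'confidence': 0.75}]
```

View pics/scene4.png

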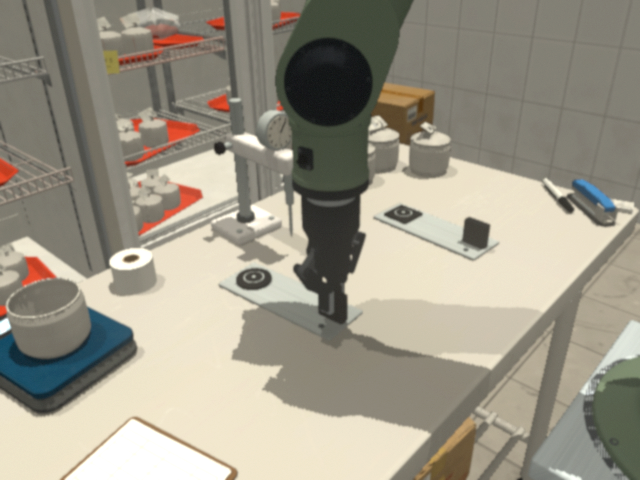

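The wrist front is at x ≤ 0.57 and the tester front is at 0.6185, so there is clearance. The ring is at about (0.617, 0.132), leaving tool x ≈ 0.107 and tool z ≈ 0.010.

Emit:
{"fn": "play_rows", "kwargs": {
  "offset": [
    [0.02,0,0.002],
    [0.025,0,0.003],
    [0.025,0,0.002],
    [0.015,0,0.001],
    [0.007,0,0.001]
  ],
  "yaw": [0,0,0,0,0],
  "grip": [1,1,1,1,1]
}}

```text
t: 6.65
tcp_pos: [0.4792, 0.03, 0.0216]
eef_rot: [-1.24, 1.158, -1.159]
wrist_force: [-1.5, 6.7, 6.5]
grip_width: 0.179
```

Run:
```python
from h import *
s=monitor.get_state();print(s['t'],s['tcp_pos'],s['grip_width'],s['wrist_force'])
for c in('top','scene'):
    im=viewer.camera(c)[:,:,::-1];cv2.imwrite(f'pics/{c}5.png',cv2.convertScaleAbs(im,alpha=1.5))
    print(spotter.tip_of('spot',c)[:2])
    if c=='scene': cv2.imwrite('pics/z5.png',cv2.convertScaleAbs(cv2.resize(im[200:290,240:340],None,fx=6,fy=6,interpolation=2),alpha=1.6))
```

```text
6.65 [0.47921391 0.0299966  0.02162978] 0.17889141796454375 [-1.49423558  6.66356893  6.54608379]
[{'centre': [0.6301, 0.0449, 0.0125], 'confidence': 0.82}, {'centre': [0.4987, -0.1957, -0.0018], 'confidence': 0.42}]
[{'centre': [0.6347, 0.0402, 0.0136], 'confidence': 0.65}]
```

View pics/z5.png

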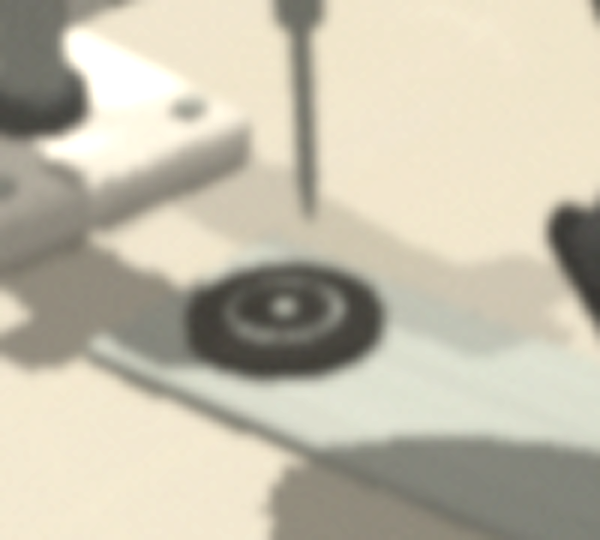

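View pics/top5.png

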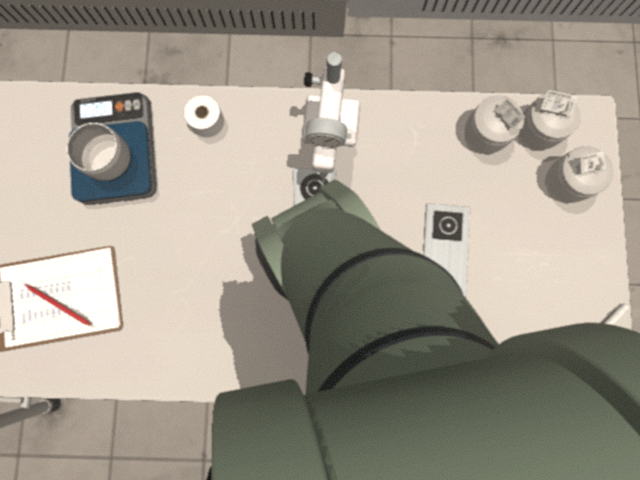

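Run:
```python
from h import *
s=monitor.get_state();R,_=cv2.Rodrigues(s['eef_rot'])
a=ray('scene',291.5,236.2,.034);b=ray('scene',287.2,251.2,.012);print(a,b)
d=a-b;d[2]=0;print('scene',R.T@d)
b=ray('top',314,186.5,.012);a=ray('top',323.4,182.2,.034);print(a,b)
d=a-b;d[2]=0;print('top',R.T@d)
im=cv2.imread('pics/top5.png');cv2.imwrite('pics/z6.png',cv2.resize(im[150:220,280:360],None,fx=7,fy=7,interpolation=2))
```

```text
[0.63268355 0.02513233 0.034     ] [0.63043596 0.03891925 0.012     ]
scene [1.39072693e-02 1.24703730e-05 1.31090595e-03]
[0.63657102 0.02614845 0.034     ] [0.63393825 0.04329658 0.012     ]
top [1.72868282e-02 1.53958897e-05 1.46809763e-03]
```

View pics/z6.png

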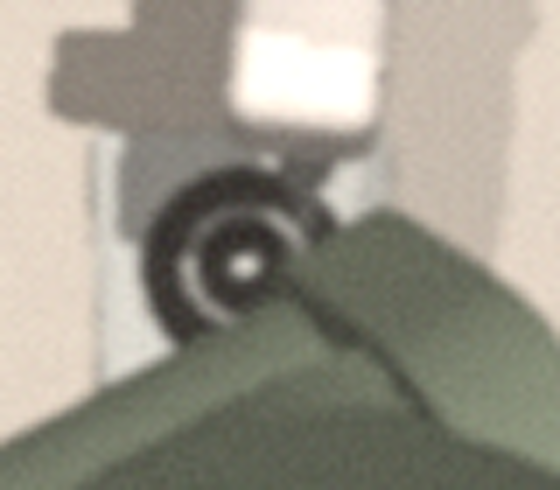

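Ring dot to needle: the scene view says about 14 mm and the top view about 16–17 mm along tool x, with z about +2 mm. I'll move 15 mm and 2 mm.

Emit:
{"fn": "play_rows", "kwargs": {
  "offset": [
    [0.007,0,0.001],
    [0.006,0,0.001],
    [0.002,0,0],
    [0,0,0],
    [0,0,0]
  ],
  "yaw": [0,0,0,0,0],
  "grip": [1,1,1,1,1]
}}

```text
t: 7.35
tcp_pos: [0.4823, 0.0161, 0.0216]
eef_rot: [-1.24, 1.157, -1.158]
wrist_force: [0.7, 0.4, 5.8]
grip_width: 0.181
```

Run:
```python
from h import *
s=monitor.get_state();print(s['t'],s['tcp_pos'],s['grip_width'],s['wrist_force'])
im=viewer.camera('scene')[:,:,::-1]
print(spotter.tip_of('spot','scene')[:2])
cv2.imwrite('pics/z7.png',cv2.convertScaleAbs(cv2.resize(im[200:290,240:340],None,fx=6,fy=6,interpolation=2),alpha=1.6))
```

```text
7.35 [0.48234583 0.01605933 0.02161371] 0.18140563147184655 [0.65721471 0.35052107 5.82054147]
[{'centre': [0.6383, 0.0283, 0.0135], 'confidence': 0.66}]
```

View pics/z7.png

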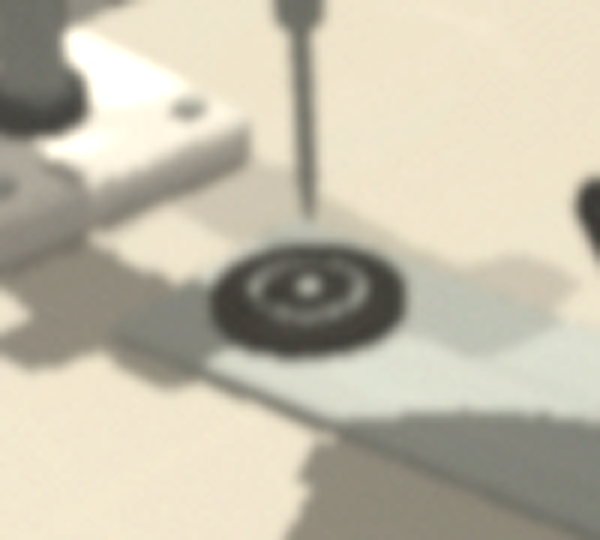

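Run:
```python
from h import *
print(proj('scene',[0.6327,.0251,.012]),proj('scene',[0.6327,.0251,.034]),ray('scene',291.3,247.8,.012))
```

```text
(np.float64(292.0415336693847), np.float64(247.5696694319572)) (np.float64(291.50658413093674), np.float64(236.18966645244083)) [0.63311324 0.02646169 0.012     ]
```

The point below the tip should appear at (292.0,247.6), and the ring dot is at (291.3,247.8), so it is about 1.5 mm off. I'll release and rise.

Emit:
{"fn": "play_rows", "kwargs": {
  "offset": [
    [0,0,0],
    [0,0,0],
    [0,0,0],
    [0,0,0],
    [0,0,0]
  ],
  "yaw": [0,0,0,0,0],
  "grip": [-0.5,-1,-1,-1,-1]
}}

```text
t: 7.95
tcp_pos: [0.4817, 0.0158, 0.0213]
eef_rot: [-1.241, 1.158, -1.158]
wrist_force: [-0.0, 0.1, -0.2]
grip_width: 0.993
```

Emit:
{"fn": "play_rows", "kwargs": {
  "offset": [
    [0,0,0],
    [0,0,0],
    [0,0,0],
    [0,-0.01,0],
    [0,-0.02,0]
  ],
  "yaw": [0,0,0,0,0],
  "grip": [-1,-1,-1,-1,-1]
}}

```text
t: 8.45
tcp_pos: [0.4811, 0.0159, 0.0513]
eef_rot: [-1.243, 1.159, -1.157]
wrist_force: [0.2, -0.4, 0.9]
grip_width: 0.999
```

Emit:
{"fn": "play_rows", "kwargs": {
  "offset": [
    [0,-0.03,0],
    [0,-0.03,-0.005],
    [0,-0.03,-0.005],
    [0,-0.03,0],
    [0,0,0]
  ],
  "yaw": [0,0,0,0,0],
  "grip": [-1,-1,-1,-1,-1]
}}

```text
t: 8.95
tcp_pos: [0.4733, 0.0152, 0.1752]
eef_rot: [-1.237, 1.154, -1.161]
wrist_force: [0.3, -0.1, -0.4]
grip_width: 0.999
```

Run:
```python
from h import *
s=monitor.get_state();print(s['t'],s['tcp_pos'],s['grip_width'],s['wrist_force'])
im=viewer.camera('scene')[:,:,::-1]
print(spotter.tip_of('spot','scene')[:2])
cv2.imwrite('pics/scene8.png',cv2.convertScaleAbs(im,alpha=1.5))
cv2.imwrite('pics/z8.png',cv2.convertScaleAbs(cv2.resize(im[200:290,240:340],None,fx=6,fy=6,interpolation=2),alpha=1.6))
```

```text
8.95 [0.4732736  0.0152283  0.17522677] 0.9989572028332757 [ 0.32400192 -0.09781632 -0.375829  ]
[{'centre': [0.6387, 0.0267, 0.0148], 'confidence': 0.85}]
```

View pics/z8.png

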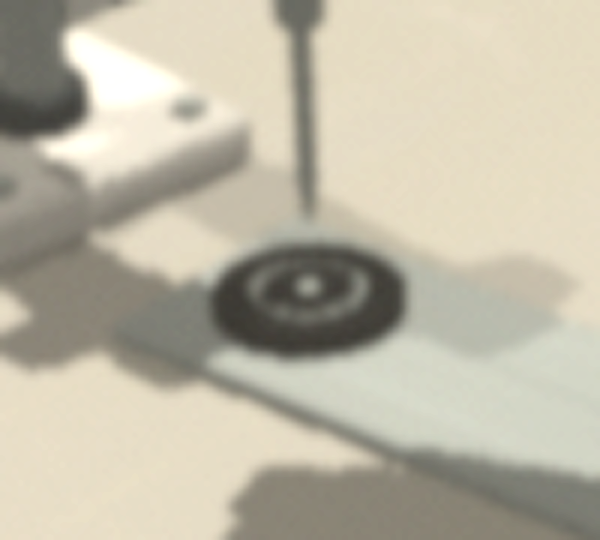

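View pics/scene8.png

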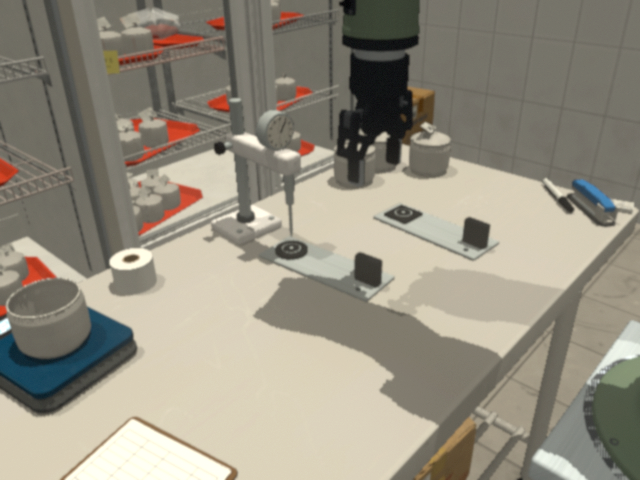

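The plate is flat and released, and its ring dot hasn't moved, still (291.3,247.8). The gripper is clear of everything and the square-pad plate is where it was. I'll hand the job in.

```bash
python3 -c "
from station import workorder
print(workorder.hand_in())"
```

```text
the job is handed in; nothing more can be done
None
```

I gripped the round-pad plate by its block and slid it flat on the table until its ring lay below the needle tip. I then let go, raised the gripper clear and handed the job in after about 9 s.

- **Ring under needle:** in the last scene picture the ring dot is at (291.3, 247.8), and the point below the tip should appear at (292.0, 247.6). That is about 1.5 mm off, against a limit of 14 mm. The dot did not move on release.
- **Disagreement:** the network put the ring at (0.639, 0.027) m, about 6 mm from my estimate of the needle position, (0.633, 0.025) m. That is still within the limit. I made no last check from the top camera; before the final 15 mm move it differed from the scene camera by about 3 mm.
- **No lifting or bumping:** the wrist force readings stayed at or below about 14 N, and the tool height held steady during the slide. The pictures show no contact with the tester. The square-pad plate looks unmoved in the last picture, though I did not measure its position again.

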